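# Line up the junction boxes on the packing shelf

## Task

Tidy the three junction boxes on the low shelf into one neat row: slide them upright all the way back against the rear rail, square to it, and close them up side by side, touching or very nearly, with the first box against the steel end plate. Leave the gauge, cup and tray where they are.

Things in the scene. Friction and masses are not known exactly. Their poses are not given: they have to be found in the camera images.
- shelf: low fixed shelf on the bench. Origin at bench level; x points away from its open front towards the rear rail, y along the shelf. Plywood board, top 60 mm above the bench, from x = -132 to +108 mm and y = -270 to +270 mm. Along the rear edge runs an aluminium rail whose front face is at x = +100 mm and whose top is 25 mm above the board. The shelf turns up to about 7 degrees either way
- end_plate: fixed upright steel plate standing across the shelf near one end (either the +y or the -y end); 8 mm thick along y, reaching 95 mm either side of its origin along x, 60 mm high; origin at the middle of its foot, at board level; axes as the shelf's. The row starts against its face that looks to the middle of the shelf
- box_a_mid (a point): centre (half-way up) of a junction box: a closed rectangular plastic box, grey body with a white screwed lid, 90 mm along its x, 56 mm along its y, 70 mm high, about 0.2 to 0.45 kg, flat on all four sides, standing upright on the shelf board and free to slide; the three are alike and their order does not matter
- box_b_mid (a point): centre (half-way up) of a junction box: a closed rectangular plastic box, grey body with a white screwed lid, 90 mm along its x, 56 mm along its y, 70 mm high, about 0.2 to 0.45 kg, flat on all four sides, standing upright on the shelf board and free to slide; the three are alike and their order does not matter
- box_c_mid (a point): centre (half-way up) of a junction box: a closed rectangular plastic box, grey body with a white screwed lid, 90 mm along its x, 56 mm along its y, 70 mm high, about 0.2 to 0.45 kg, flat on all four sides, standing upright on the shelf board and free to slide; the three are alike and their order does not matter
- gauge_mid (a point): middle of a blue hand-held gauge, 130 mm along x, 40 mm along y, 59 mm high, standing on the shelf at the end away from the end plate; this point is 30 mm above the board; a bystander, loose, to be left alone
- cup: clear plastic cup, 76 mm across, 90 mm high, on the bench; origin at the centre of its underside; a bystander, loose, to be left alone
- tray: open grey tray, 140 x 100 x 45 mm, on the bench; origin at the centre of its underside; a bystander, loose, to be left alone
Not all that is in view belongs to the job. Leave any brown or yellow look-alike of the part that bears box_c_mid alone.

How it is judged:
By the outcome, as a careful person would: the job done as asked, in the order asked, and still so for the second after the job is handed in, with the robot touching nothing.
It also fails if it takes over 64 s, if anything falls off the work surface, if the arm or the gripper's body presses on something with over 40 N, if the wrist force passes 120 N, or if a joint passes its speed limit or range.

## Robot

A 6-joint arm with a two-finger parallel gripper is mounted at the origin on the work surface. World frame = base frame: x ahead of the robot, y to its left, z up, the work surface at z = 0. Lengths are in m, angles in rad, forces in N, time in s.
With the tool pointing down it reaches from about 0.325 to 1 m from the base axis. Payload 5.1 kg.
Tool frame: the origin (TCP) lies between the finger pads; the fingertips stand 19 mm ahead of it and the grasp point (between the pads) is the TCP; z points along the fingers, y is the line along which they close (so a half turn about z gives the same grasp; the last joint's range is limited). The gripper opens to 85 mm and grips with 20 to 120 N. Pads are 22 mm wide; open, the fingers measure 114 mm over their backs; the gripper's body (76 mm by 85 mm) begins 54 mm behind the grasp point. The pads swing forward as they close: fully open they stand 13 mm farther back than shut.
Start: joints at [1.052, 0.124, 1.65, -0, 1.367, -0.083], TCP at [0.274, 0.589, 0.25] pointing down, gripper open.
Joint ranges: [-2.61, 2.61], [-1.02, 2.33], [0.03, 2.71], [-1.35, 4.49], [0.32, 2.68], [-2.91, 2.91]. Speed limits (rad/s): [2.57, 2.57, 3.14, 3.14, 3.14, 3.14].

## Interface

Orientations are given as a unit quaternion [w, x, y, z].
In Python, from bench import arm gives the robot as it stands. The module is installed in compiled form; this text tells all that it offers.
- The arm moves only by the tool carry_out, never from a script. Its arguments are lists of equal length, an entry for each row: "offset": the shift along the world's x, y, z in cm, a list of three; "roll": the turn about the world's z in degrees; "jaw": the opening, from 0 (shut) to 1 (fully open). In form: {"offset": [[dx, dy, dz], ...], "roll": [roll, ...], "jaw": [jaw, ...]}. A call has 1 to 5 rows; each row shifts and turns the commanded pose from where the row before left it; what a row does not reach is not made up. A row lasts 1/8 s, in which the tool goes at most 62.5 mm and 10.7 degrees, less where a joint would pass 70% of its speed; a pose out of reach is approached as far as the arm can. A call with a gripper value outside its range is refused whole. The fingers move at their own pace and stop on an object; "force" is the grip in N (left out, the last holds). Time passes only in rows, so rows that do not move let the fingers close. It gives the time, the measured TCP pose, the force, the opening and the grip force at its end, in the units of the state.
- arm.sense(): the state, without advancing time (a new reading comes with each control period).
- arm.capture(name): name is "side" or "top"; returns the picture (400x640x3 uint8, red, green, blue); there is no depth.
- arm.camera_model(name): a dict with "fx", "fy", "cx", "cy" (pixels), "dist" ([k1, k2, p1, p2, k3] as OpenCV has them; the pictures are not rectified), "R" (3x3) and "t" (3): a world point X has camera coordinates R X + t. Camera axes: x right, y down, z forward; pixel columns grow to the right and rows downward; lengths in m; the calibration is good to about 2 mm. A picture is of the moment at which its call begins. camera_model takes no time and is no camera call.
- arm.hand_in(): hands the job in; it is judged then, once.
Trained networks look in the newest picture that a camera, given by its name, has taken for a name from the list of things; names that differ only in an ending like _2 or _b are one class to them, and where a whole thing is asked for, a point or a joint stands for the part that bears it (a point fixed in the world has none). Each returns a list of dicts, best first, with "p" (0 to 1); they miss things now and then, are a little off and sometimes report something else, mostly with a low value. They report only what shows in the picture. A call takes as long as a camera call. They do not tell look-alikes from the thing itself.
- arm.spot_in(camera, name): "pixel" ([row, column] in pixels, amid what is visible of it).
- arm.pinpoint(camera, name): "pixel" ([row, column] in pixels: a listed point, or the origin of a listed thing).
The state is a dict: "clock": time; "joint_pos": joint angles; "qd": joint speeds; "effort": joint torques, N m; "eef_pos": TCP position; "eef_rot": TCP orientation; "force": force on the tool from outside, world axes, zero at the start; "wrist_torque": the same for the moment, N m; "gripper_width": finger opening in m; "gripper_force": force on a finger pad.
Only numpy, scipy, OpenCV 4.12 (cv2) and the standard library are available. Lean on these libraries where they do the work, as an engineer would, in place of code of your own. Each camera call takes 0.05 s, during which the arm holds its last target. There are 200 camera calls.

## Working session

There is one attempt and no reset: what is moved stays moved. The work goes in short steps, Python scripts to look and compute and a tool call to move; the robot and the scene stay as the last step left them, time stands still between calls to the robot, and variables do not carry over. Pictures are saved under pics/ and viewed, at most 10 in all, crops included, and the job is handed in when it is done.

Besides the shell and the picture viewer there is one more tool, called after "Request:" in YAML: its name, and indented under it one key for each argument. carry_out: Moves the arm, as the interface text tells. Its arguments: {"type":"object","properties":{"offset":{"type":"array","items":{"type":"array","items":{"type":"number"}}},"roll":{"type":"array","items":{"type":"number"}},"jaw":{"type":"array","items":{"type":"number"}},"force":{"type":"number"}},"required":["offset","roll","jaw"]}

```bash
mkdir -p pics; python3 - <<'E'
from bench import arm
import cv2,numpy as np
for c in("top","side"):
    im=arm.capture(c);cv2.imwrite(f"pics/{c}0.png",im[...,::-1])
    m=arm.camera_model(c);print(c,{k:np.round(v,3).tolist() for k,v in m.items()})
    for n in("box_a_mid","shelf","end_plate","gauge_mid","cup","tray"):
        print(n,[(np.round(d["pixel"]).tolist(),round(d["p"],2)) for d in arm.pinpoint(c,n)])
E
```

```text
top {'fx': 510.468, 'fy': 510.468, 'cx': 310.095, 'cy': 204.441, 'dist': [-0.169, 0.0, 0.0, 0.0, 0.0], 'R': [[-0.001, -1.0, -0.015], [-0.997, 0.002, -0.074], [0.074, 0.014, -0.997]], 't': [0.026, 0.489, 1.418]}
box_a_mid [([182.0, 297.0], 0.8)]
shelf [([179.0, 328.0], 0.86)]
end_plate [([179.0, 250.0], 0.89)]
gauge_mid [([168.0, 418.0], 0.61)]
cup [([213.0, 456.0], 0.7)]
tray [([208.0, 168.0], 0.74)]
side {'fx': 446.61, 'fy': 446.61, 'cx': 321.458, 'cy': 200.131, 'dist': [-0.022, 0.0, 0.0, 0.0, 0.0], 'R': [[0.865, -0.502, -0.001], [-0.382, -0.656, -0.651], [0.326, 0.563, -0.759]], 't': [-0.403, 0.238, 1.164]}
box_a_mid [([176.0, 335.0], 0.73), ([219.0, 366.0], 0.66)]
shelf [([214.0, 355.0], 0.95)]
end_plate [([155.0, 312.0], 0.63)]
gauge_mid [([245.0, 410.0], 0.68), ([134.0, 264.0], 0.44)]
cup [([330.0, 400.0], 0.87), ([246.0, 408.0], 0.71), ([135.0, 265.0], 0.53)]
tray [([136.0, 261.0], 0.84)]
```

View pics/top0.png

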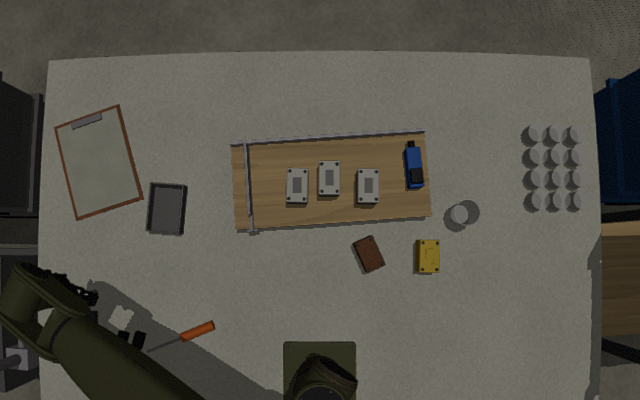

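View pics/side0.png

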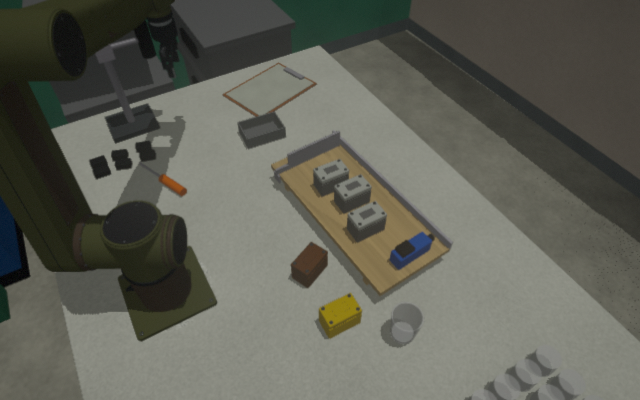

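The top view shows the shelf with the end plate at (179,250), its +y end. The grey boxes are at (186,297), (178,329) and (186,368), and the gauge is at (165,413). Possible look-alikes are brown at (254,368) and yellow at (257,428), both on the bench, so I choose the three grey/white ones on the board.

```bash
cat > h.py <<'E'
import cv2,numpy as np
from bench import arm
def proj(c,X):
    m=arm.camera_model(c);K=np.array([[m["fx"],0,m["cx"]],[0,m["fy"],m["cy"]],[0,0,1]])
    return cv2.projectPoints(np.asarray(X,float).reshape(-1,3),cv2.Rodrigues(np.array(m["R"]))[0],np.array(m["t"],float),K,np.array(m["dist"],float))[0].reshape(-1,2)
def unproj(c,rc,z):
    m=arm.camera_model(c);K=np.array([[m["fx"],0,m["cx"]],[0,m["fy"],m["cy"]],[0,0,1]])
    n=cv2.undistortPoints(np.asarray(rc,float)[...,::-1].reshape(-1,1,2),K,np.array(m["dist"],float)).reshape(-1,2)
    R=np.array(m["R"]);t=np.array(m["t"]);d=np.c_[n,np.ones(len(n))]@R;o=-R.T@t
    return (o+d*((z-o[2])/d[:,2])[:,None])[:,:2]
def ortho(c,im,z,x0,x1,y0,y1,s):  # s px/mm; up=+x, left=+y
    W=int((y1-y0)*1000*s);H=int((x1-x0)*1000*s)
    v,u=np.mgrid[0:H,0:W];X=np.stack([x1-v/s/1000,y1-u/s/1000,np.full(v.shape,z)],-1)
    p=proj(c,X).reshape(H,W,2).astype(np.float32)
    return cv2.remap(im,p[...,0],p[...,1],cv2.INTER_CUBIC)
def boxes(c,im,z=.13,win=(.4,.68,-.22,.2),s=2):
    o=ortho(c,im,z,*win,s);hsv=cv2.cvtColor(o,cv2.COLOR_RGB2HSV)
    m=((hsv[...,1]<45)&(hsv[...,2]>120)).astype(np.uint8)
    m=cv2.morphologyEx(m,cv2.MORPH_CLOSE,np.ones((31,31)));out=[]
    for k in cv2.findContours(m,cv2.RETR_EXTERNAL,cv2.CHAIN_APPROX_NONE)[0]:
        (u,v),(w,h),a=cv2.minAreaRect(k)
        if w*h/s/s>1500: out.append((round(win[1]-v/s/1000,4),round(win[3]-u/s/1000,4),round(w/s,1),round(h/s,1),round(a,1)))
    return o,m,out
E
python3 - <<'E'
from h import *
im=cv2.imread("pics/top0.png")[...,::-1].copy()
L=[("tl",[145,232]),("tr",[132,424]),("bl",[231,236]),("br",[216,431])]
print(unproj("top",[l[1] for l in L],.06).round(3).tolist())
print("plate/shelf/gauge",unproj("top",[[179,250],[179,328],[168,418]],.06).round(3).tolist())
for r,cc in((186,297),(178,329),(186,368)): print(unproj("top",[[r,cc]],.13).round(3))
o,m,b=boxes("top",im,win=(.34,.7,-.27,.3));print(b)
a=ortho("top",im,.13,.38,.7,-.27,.3,1.4)
cv2.imwrite("pics/o1.png",a[...,::-1]);cv2.imwrite("pics/m1.png",m*255)
E
```

```text
[[0.652, 0.241], [0.688, -0.293], [0.414, 0.227], [0.454, -0.308]]
plate/shelf/gauge [[0.557, 0.19], [0.556, -0.025], [0.587, -0.274]]
[[0.529 0.057]]
[[ 0.55  -0.026]]
[[ 0.529 -0.128]]
[(0.5259, -0.1272, 46.3, 72.5, 0.8), (0.5462, -0.0252, 71.5, 47.5, 90.0)]
```

View pics/o1.png

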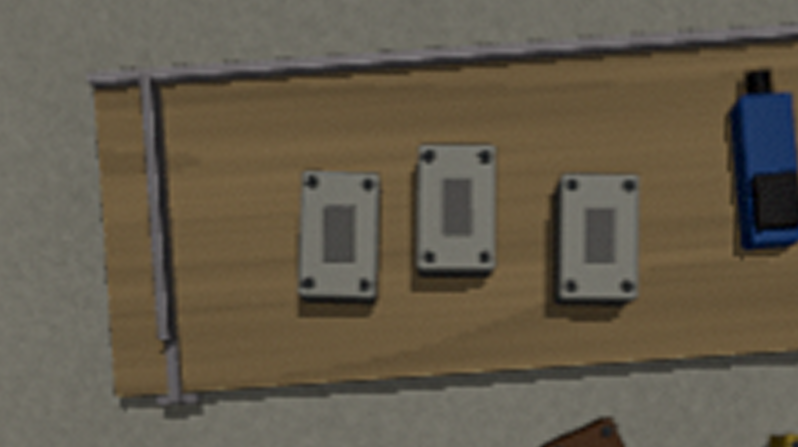

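The rectified view (1.4 px/mm) shows three grey lids of 78x127 px, which is 56x90 mm, so they match the description. They sit at (236,339), (208,457) and (238,598). The rail is turned by about +4°, and the plate is on the left with its face near column 168.

```bash
cat >> h.py <<'E'
O=np.array([.558,-.027]);A=np.radians(4.0)
X=np.array([np.cos(A),np.sin(A)]);Y=np.array([-np.sin(A),np.cos(A)])
def w(a,b): return O+a*X+b*Y
def sh(p): p=np.asarray(p)[:2]-O; return np.array([p@X,p@Y])
def st():
    s=arm.sense();q=s["eef_rot"];a,b,c,d=q
    yax=np.array([2*(b*c-a*d),1-2*(b*b+d*d)])
    print("t",round(s["clock"],2),"pos",np.round(s["eef_pos"],4),"sh",sh(s["eef_pos"]).round(4),"closeaxis deg from shelf y",round(np.degrees(np.arctan2(yax[1],yax[0])-A)-90,1),"F",np.round(s["force"],1),"w",s["gripper_width"]);return s
E
python3 - <<'E'
from h import *
st();print(arm.sense()["joint_pos"])
im=cv2.imread("pics/top0.png")[...,::-1].copy()
print(unproj("top",[[145,232],[132,424]],.085).round(4))
for b in ((.531,.058),(.551,-.026),(.530,-.127)): print(sh(b).round(4))
print(w(-.097,.087),w(-.085,0.0015),w(-.11,-.098))
E
```

```text
t 0.7 pos [0.2744 0.5893 0.2504] sh [-0.2399  0.6345] closeaxis deg from shelf y -29.0 F [ 0.4 -0.8  0. ] w 0.08550341476954137
[ 1.05244708e+00  1.23756213e-01  1.65027015e+00  1.89725561e-05
  1.36749417e+00 -8.25809067e-02]
[[ 0.6476  0.2368]
 [ 0.6825 -0.288 ]]
[-0.021   0.0867]
[-0.0069  0.0015]
[-0.0349 -0.0978]
[0.45516747 0.05302169] [ 0.47310242 -0.03143295] [ 0.45510409 -0.13243449]
```

Request:
carry_out:
  offset:
    - [1.8,-5.4,0]
    - [1.8,-5.4,0]
    - [1.8,-5.4,0]
    - [1.8,-5.4,0]
    - [1.8,-5.4,0]
  roll: [2.9,2.9,2.9,2.9,2.9]
  jaw: [0.24,0.24,0.24,0.24,0.24]

```text
clock: 1.32
eef_pos: [0.3647, 0.3176, 0.2506]
eef_rot: [0.0, 0.09, 0.996, 0.0]
force: [0.2, -0.0, 1.0]
gripper_width: 0.0206
gripper_force: 0.0
```

Request:
carry_out:
  offset:
    - [1.8,-5.4,0]
    - [1.8,-5.4,0]
    - [1.8,-5.4,0]
    - [1.8,-5.4,0]
    - [1.8,-5.4,0]
  roll: [2.9,2.9,2.9,2.9,2.9]
  jaw: [0.24,0.24,0.24,0.24,0.24]

```text
clock: 1.95
eef_pos: [0.4547, 0.0474, 0.2508]
eef_rot: [0.001, -0.036, 0.999, 0.0]
force: [0.7, 0.5, -0.1]
gripper_width: 0.0205
gripper_force: 0.0
```

```bash
python3 -c "
from h import *
st()"
```

```text
t 1.95 pos [0.4547 0.0474 0.2508] sh [-0.0978  0.0814] closeaxis deg from shelf y 0.1 F [ 0.7  0.5 -0.1] w 0.020546784201206807
```

Request:
carry_out:
  offset:
    - [0,0.5,-6]
    - [0,0,-6]
    - [0,0,-3]
    - [0,0,-0.5]
    - [0,0,0]
  roll: [0,0,0,0,0]
  jaw: [0.24,0.24,0.24,0.24,0.24]

```text
clock: 2.58
eef_pos: [0.4552, 0.0543, 0.0964]
eef_rot: [0.001, -0.035, 0.999, -0.0]
force: [0.4, -0.4, 0.2]
gripper_width: 0.0205
gripper_force: 0.0
```

```bash
python3 -c "
from h import *
st()
im=arm.capture('side');cv2.imwrite('pics/s1.png',cv2.resize(im[120:300,240:480],None,fx=3,fy=3)[...,::-1])"
```

```text
t 2.58 pos [0.4552 0.0543 0.0964] sh [-0.0969  0.0882] closeaxis deg from shelf y 0.0 F [ 0.4 -0.4  0.2] w 0.020487202196665024
```

View pics/s1.png

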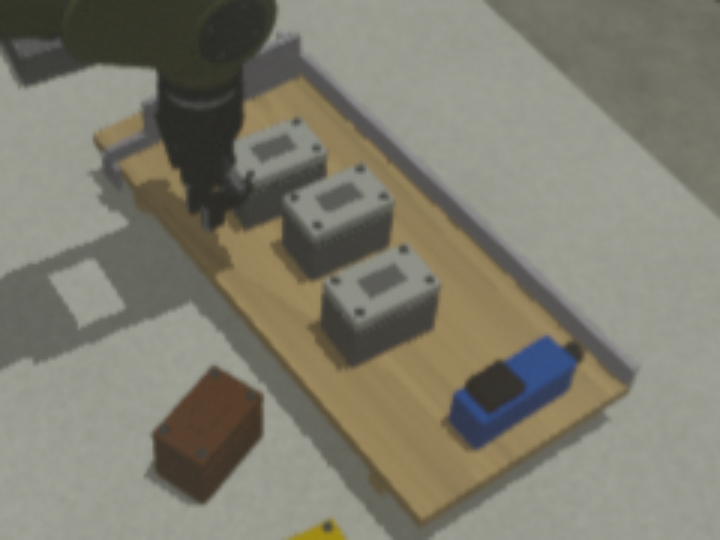

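Request:
carry_out:
  offset:
    - [1.8,0.13,0]
    - [1.8,0.13,0]
    - [1.8,0.13,0]
    - [1.8,0.13,0]
    - [1.0,0.07,0]
  roll: [0,0,0,0,0]
  jaw: [0.24,0.24,0.24,0.24,0.24]

```text
clock: 3.25
eef_pos: [0.5379, 0.0603, 0.0973]
eef_rot: [0.001, -0.035, 0.999, -0.0]
force: [-3.0, -0.4, 2.0]
gripper_width: 0.0207
gripper_force: 0.0
```

Request:
carry_out:
  offset:
    - [0.3,0.02,0]
    - [0.3,0.02,0]
    - [0.3,0.02,0]
  roll: [0,0,0]
  jaw: [0.24,0.24,0.24]

```text
clock: 3.62
eef_pos: [0.5451, 0.0607, 0.0954]
eef_rot: [-0.0, -0.035, 0.999, 0.0]
force: [-3.1, -0.2, 1.6]
gripper_width: 0.0206
gripper_force: 0.0
```

```bash
python3 -c "
from h import *
st()"
```

```text
t 3.62 pos [0.5451 0.0607 0.0954] sh [-0.0068  0.0884] closeaxis deg from shelf y 0.0 F [-3.1 -0.2  1.6] w 0.02056417334960103
```

Request:
carry_out:
  offset:
    - [0.3,0.02,0]
    - [0.3,0.02,0]
    - [0,0,0]
  roll: [0,0,0]
  jaw: [0.24,0.24,0.24]

```text
clock: 4.0
eef_pos: [0.5519, 0.0611, 0.0953]
eef_rot: [0.0, -0.035, 0.999, 0.0]
force: [-0.0, -0.2, 0.1]
gripper_width: 0.0208
gripper_force: 0.0
```

Request:
carry_out:
  offset:
    - [0.3,0.02,0]
    - [0,0,0]
  roll: [0,0]
  jaw: [0.24,0.24]

```text
clock: 4.25
eef_pos: [0.5547, 0.0613, 0.0952]
eef_rot: [0.0, -0.035, 0.999, 0.0]
force: [-0.6, -0.8, -0.7]
gripper_width: 0.0203
gripper_force: 0.0
```

Request:
carry_out:
  offset:
    - [0.3,0.02,0]
    - [0.2,0.01,0]
  roll: [0,0]
  jaw: [0.24,0.24]

```text
clock: 4.5
eef_pos: [0.5585, 0.0616, 0.0951]
eef_rot: [-0.002, -0.035, 0.999, 0.0]
force: [-10.7, 0.4, 4.6]
gripper_width: 0.0205
gripper_force: 0.0
```

Request:
carry_out:
  offset:
    - [0.2,0.01,0]
    - [0.2,0.01,0]
  roll: [0,0]
  jaw: [0.24,0.24]

```text
clock: 4.75
eef_pos: [0.5584, 0.0617, 0.0938]
eef_rot: [-0.007, -0.035, 0.999, -0.0]
force: [-24.0, -2.1, 9.7]
gripper_width: 0.0207
gripper_force: 0.0
```

```bash
python3 -c "
from h import *
st()
im=arm.capture('top');o=ortho('top',im,.13,.5,.7,-.2,.25,1.7);cv2.imwrite('pics/t2.png',o[...,::-1])"
```

```text
t 4.75 pos [0.5584 0.0617 0.0938] sh [0.0065 0.0885] closeaxis deg from shelf y 0.0 F [-24.   -2.1   9.7] w 0.020671808465013264
```

View pics/t2.png

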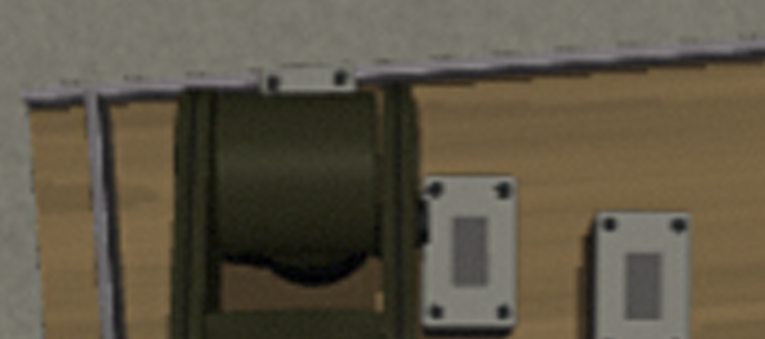

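Request:
carry_out:
  offset:
    - [-4.6,-0.32,0.15]
    - [-4.6,-0.32,0]
    - [0.3,-4.34,0]
    - [0.3,-4.34,0]
    - [0,0,0]
  roll: [0,0,0,0,0]
  jaw: [0.24,0.24,0.24,0.24,0.24]

```text
clock: 5.42
eef_pos: [0.4785, -0.0335, 0.0977]
eef_rot: [0.001, -0.033, 0.999, -0.0]
force: [0.7, -0.2, -0.2]
gripper_width: 0.0205
gripper_force: 0.0
```

```bash
python3 -c "
from h import *
st()"
```

```text
t 5.42 pos [ 0.4785 -0.0335  0.0977] sh [-0.0798 -0.001 ] closeaxis deg from shelf y -0.2 F [ 0.7 -0.2 -0.2] w 0.020535604183105342
```

Request:
carry_out:
  offset:
    - [1.8,0.13,0]
    - [1.8,0.13,0]
    - [1.8,0.13,0]
    - [1.8,0.13,0]
    - [0.6,0.04,0]
  roll: [0,0,0,0,0]
  jaw: [0.24,0.24,0.24,0.24,0.24]

```text
clock: 6.05
eef_pos: [0.556, -0.025, 0.0968]
eef_rot: [-0.0, -0.036, 0.999, 0.0]
force: [-2.7, -0.0, 1.2]
gripper_width: 0.02
gripper_force: 0.0
```

Request:
carry_out:
  offset:
    - [0.3,0.02,0]
    - [0.3,0.02,0]
    - [0.2,0.01,0]
  roll: [0,0,0]
  jaw: [0.24,0.24,0.24]

```text
clock: 6.42
eef_pos: [0.5632, -0.0252, 0.0966]
eef_rot: [-0.0, -0.035, 0.999, 0.0]
force: [-1.6, 0.6, -0.0]
gripper_width: 0.0207
gripper_force: 0.0
```

```bash
python3 -c "
from h import *
st()"
```

```text
t 6.42 pos [ 0.5632 -0.0252  0.0966] sh [0.0053 0.0014] closeaxis deg from shelf y 0.0 F [-1.6  0.6 -0. ] w 0.020690289085011776
```

Request:
carry_out:
  offset:
    - [0.2,0.01,0]
    - [0.2,0.01,0]
  roll: [0,0]
  jaw: [0.24,0.24]

```text
clock: 6.68
eef_pos: [0.5644, -0.0251, 0.0962]
eef_rot: [-0.004, -0.035, 0.999, 0.0]
force: [-17.0, -1.2, 8.3]
gripper_width: 0.0204
gripper_force: 0.0
```

Request:
carry_out:
  offset:
    - [0.1,0.01,0]
    - [0.1,0.01,0]
  roll: [0,0]
  jaw: [0.24,0.24]

```text
clock: 6.92
eef_pos: [0.5643, -0.025, 0.0955]
eef_rot: [-0.007, -0.035, 0.999, 0.0]
force: [-23.3, -1.1, 12.0]
gripper_width: 0.0204
gripper_force: 0.0
```

```bash
python3 -c "
from h import *
st()"
```

```text
t 6.92 pos [ 0.5643 -0.025   0.0955] sh [0.0064 0.0015] closeaxis deg from shelf y 0.0 F [-23.3  -1.1  12. ] w 0.020375664390829974
```

Request:
carry_out:
  offset:
    - [-5.6,-0.39,0.1]
    - [-6.0,-0.42,0]
    - [0.35,-4.97,0]
    - [0.35,-4.97,0]
    - [0,0,0]
  roll: [0,0,0,0,0]
  jaw: [0.24,0.24,0.24,0.24,0.24]

```text
clock: 7.55
eef_pos: [0.4613, -0.1352, 0.099]
eef_rot: [0.002, -0.033, 0.999, -0.001]
force: [0.4, 0.4, 0.1]
gripper_width: 0.0204
gripper_force: 0.0
```

```bash
python3 -c "
from h import *
st()"
```

```text
t 7.55 pos [ 0.4613 -0.1352  0.099 ] sh [-0.104  -0.1012] closeaxis deg from shelf y -0.2 F [0.4 0.4 0.1] w 0.020358708208575663
```

Request:
carry_out:
  offset:
    - [2.0,0.16,0]
    - [2.0,0.16,0]
    - [2.0,0.14,0]
    - [2.0,0.14,0]
    - [1.6,0.11,0]
  roll: [0,0,0,0,0]
  jaw: [0.24,0.24,0.24,0.24,0.24]

```text
clock: 8.18
eef_pos: [0.5571, -0.1245, 0.0977]
eef_rot: [-0.0, -0.036, 0.999, 0.0]
force: [-1.4, 1.2, 0.6]
gripper_width: 0.0207
gripper_force: 0.0
```

Request:
carry_out:
  offset:
    - [0.3,0.02,0]
    - [0.3,0.02,0]
    - [0.3,0.02,0]
    - [0.2,0.01,0]
  roll: [0,0,0,0]
  jaw: [0.24,0.24,0.24,0.24]

```text
clock: 8.68
eef_pos: [0.5672, -0.1246, 0.0977]
eef_rot: [-0.0, -0.035, 0.999, 0.0]
force: [-2.3, 0.0, -0.1]
gripper_width: 0.0202
gripper_force: 0.0
```

```bash
python3 -c "
from h import *
st()"
```

```text
t 8.68 pos [ 0.5672 -0.1246  0.0977] sh [ 0.0024 -0.098 ] closeaxis deg from shelf y 0.0 F [-2.3  0.  -0.1] w 0.020204078510457257
```

Request:
carry_out:
  offset:
    - [0.2,0.01,0]
    - [0.2,0.01,0]
    - [0.2,0.01,0]
    - [0.1,0.01,0]
    - [0,0,0]
  roll: [0,0,0,0,0]
  jaw: [0.24,0.24,0.24,0.24,0.24]

```text
clock: 9.3
eef_pos: [0.5712, -0.1243, 0.0971]
eef_rot: [-0.005, -0.035, 0.999, 0.0]
force: [-14.9, -1.1, 6.8]
gripper_width: 0.0203
gripper_force: 0.0
```

```bash
python3 -c "
from h import *
st()"
```

```text
t 9.3 pos [ 0.5712 -0.1243  0.0971] sh [ 0.0064 -0.0979] closeaxis deg from shelf y 0.0 F [-14.9  -1.1   6.8] w 0.020300251758657056
```

```bash
python3 -c "
from h import *
print(arm.sense()['joint_pos'].round(2) if hasattr(arm.sense()['joint_pos'],'round') else arm.sense()['joint_pos'])"
```

```text
[-0.31  0.13  1.92 -0.    1.1  -1.95]
```

Request:
carry_out:
  offset:
    - [-2.0,-0.14,0]
    - [0,0,5]
    - [0,0,5]
    - [1.6,-1.0,0]
    - [1.6,-1.0,0]
  roll: [0,0,0,10,10]
  jaw: [0.24,0.24,0.24,0.35,0.35]

```text
clock: 9.93
eef_pos: [0.5878, -0.146, 0.1998]
eef_rot: [0.002, -0.211, 0.977, -0.001]
force: [0.3, -0.3, -0.7]
gripper_width: 0.0295
gripper_force: 0.0
```

```bash
python3 -c "
from h import *
st();print(arm.sense()['joint_pos'])"
```

```text
t 9.93 pos [ 0.5878 -0.146   0.1998] sh [ 0.0214 -0.1208] closeaxis deg from shelf y 20.4 F [ 0.3 -0.3 -0.7] w 0.02954932743709891
[-3.32154656e-01  6.15094007e-02  1.80365835e+00  2.72901298e-04
  1.27228218e+00 -2.32825985e+00]
```

Request:
carry_out:
  offset:
    - [0.9,-0.6,0]
    - [0.9,-0.6,0]
    - [0.9,-0.6,0]
    - [0.9,-0.6,0]
    - [0.7,-0.7,0]
  roll: [-10,-10,-10,-10,-10]
  jaw: [0.35,0.35,0.35,0.35,0.35]

```text
clock: 10.55
eef_pos: [0.6303, -0.1768, 0.1981]
eef_rot: [0.001, 0.227, 0.974, 0.0]
force: [-0.2, -0.2, -0.5]
gripper_width: 0.0296
gripper_force: 0.0
```

Request:
carry_out:
  offset:
    - [0,0,0]
    - [0,0,0]
    - [0,0,0]
    - [0,0,0]
    - [0,0,0]
  roll: [-10,-10,-10,-10,-10]
  jaw: [0.35,0.35,0.35,0.35,0.35]

```text
clock: 11.18
eef_pos: [0.6299, -0.1766, 0.1981]
eef_rot: [0.001, 0.618, 0.786, 0.0]
force: [-0.4, 0.3, -0.4]
gripper_width: 0.0298
gripper_force: 0.0
```

Request:
carry_out:
  offset:
    - [0,0,0]
    - [0,0,0]
  roll: [-10.4,0]
  jaw: [0.35,0.35]

```text
clock: 11.42
eef_pos: [0.6298, -0.1767, 0.1981]
eef_rot: [0.0, 0.684, 0.73, 0.0]
force: [0.1, -1.1, -0.2]
gripper_width: 0.0295
gripper_force: 0.0
```

```bash
python3 -c "
from h import *
st()
im=arm.capture('side');cv2.imwrite('pics/s2.png',cv2.resize(im[120:300,240:480],None,fx=3,fy=3)[...,::-1])"
```

```text
t 11.43 pos [ 0.6298 -0.1767  0.1981] sh [ 0.0612 -0.1543] closeaxis deg from shelf y -90.3 F [ 0.1 -1.1 -0.2] w 0.029470651156227233
```

View pics/s2.png

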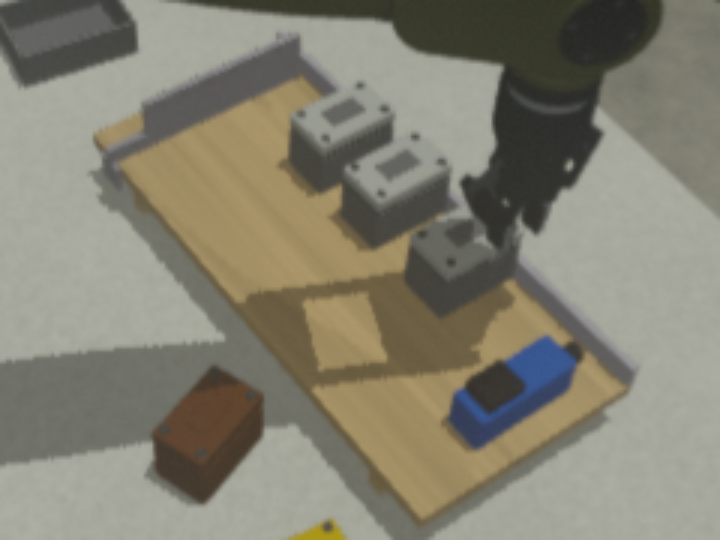

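All three boxes are at the rail, and the gripper hovers beside the third box with clear space before the gauge.

Request:
carry_out:
  offset:
    - [0,0,-5]
    - [0,0,-4]
    - [0,0,-1.2]
    - [0,0,0]
  roll: [0.3,0,0,0]
  jaw: [0.35,0.35,0.35,0.35]

```text
clock: 11.98
eef_pos: [0.6294, -0.1766, 0.0956]
eef_rot: [-0.0, 0.682, 0.731, -0.0]
force: [0.4, -0.6, 0.7]
gripper_width: 0.0301
gripper_force: 0.0
```

```bash
python3 -c "
from h import *
st()"
```

```text
t 11.97 pos [ 0.6294 -0.1766  0.0956] sh [ 0.0608 -0.1542] closeaxis deg from shelf y -90.0 F [ 0.4 -0.6  0.7] w 0.03012072709105186
```

Request:
carry_out:
  offset:
    - [-0.14,2.0,0]
    - [-0.11,1.5,0]
    - [-0.11,1.5,0]
    - [-0.11,1.5,0]
    - [-0.11,1.5,0]
  roll: [0,0,0,0,0]
  jaw: [0.35,0.35,0.35,0.35,0.35]

```text
clock: 12.6
eef_pos: [0.6231, -0.0954, 0.0954]
eef_rot: [-0.0, 0.682, 0.731, -0.0]
force: [0.9, -2.0, -0.6]
gripper_width: 0.0297
gripper_force: 0.0
```

Request:
carry_out:
  offset:
    - [-0.11,1.5,0]
    - [-0.11,1.5,0]
    - [-0.11,1.5,0]
    - [-0.11,1.5,0]
    - [-0.08,1.2,0]
  roll: [0,0,0,0,0]
  jaw: [0.35,0.35,0.35,0.35,0.35]

```text
clock: 13.22
eef_pos: [0.6182, -0.0237, 0.0958]
eef_rot: [-0.0, 0.682, 0.731, -0.0]
force: [0.9, -4.9, -2.0]
gripper_width: 0.0297
gripper_force: 0.0
```

```bash
python3 -c "
from h import *
st()
im=arm.capture('side');cv2.imwrite('pics/s3.png',cv2.resize(im[120:300,240:480],None,fx=3,fy=3)[...,::-1])"
```

```text
t 13.22 pos [ 0.6182 -0.0237  0.0958] sh [ 0.0603 -0.0009] closeaxis deg from shelf y -90.0 F [ 0.9 -4.9 -2. ] w 0.02966651246912489
```

View pics/s3.png

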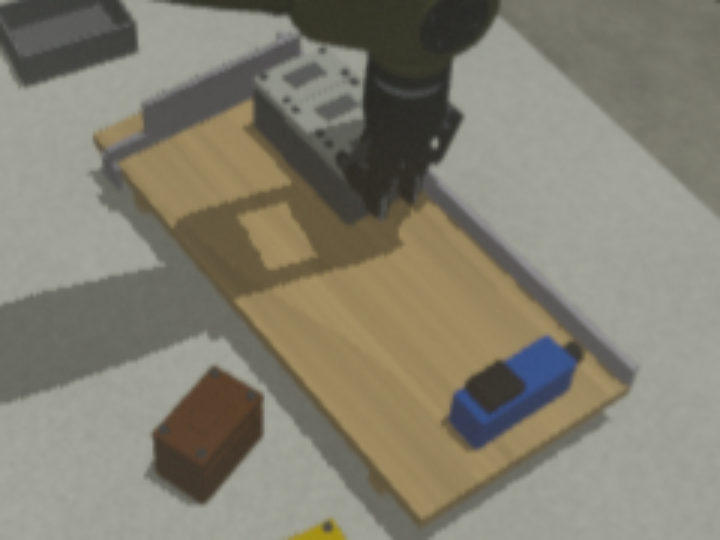

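The three boxes now form a tight train along the rail and still have a few centimetres to go to the plate.

Request:
carry_out:
  offset:
    - [-0.06,0.8,0]
    - [-0.06,0.8,0]
    - [-0.04,0.5,0]
    - [-0.02,0.3,0]
  roll: [0,0,0,0]
  jaw: [0.35,0.35,0.35,0.35]

```text
clock: 13.78
eef_pos: [0.6167, -0.0006, 0.0959]
eef_rot: [0.0, 0.682, 0.731, -0.0]
force: [-0.3, -6.0, -1.2]
gripper_width: 0.0299
gripper_force: 0.0
```

Request:
carry_out:
  offset:
    - [-0.02,0.3,0]
    - [-0.02,0.3,0]
  roll: [0,0]
  jaw: [0.35,0.35]

```text
clock: 14.02
eef_pos: [0.6163, 0.0051, 0.0959]
eef_rot: [0.0, 0.683, 0.731, -0.0]
force: [-0.6, -6.0, -0.0]
gripper_width: 0.0296
gripper_force: 0.0
```

Request:
carry_out:
  offset:
    - [-0.02,0.3,0]
    - [0,0.1,0]
  roll: [0,0]
  jaw: [0.35,0.35]

```text
clock: 14.28
eef_pos: [0.616, 0.0092, 0.0959]
eef_rot: [0.0, 0.682, 0.731, -0.0]
force: [-0.5, -5.9, -0.4]
gripper_width: 0.0295
gripper_force: 0.0
```

```bash
python3 -c "
from h import *
st()"
```

```text
t 14.28 pos [0.616  0.0092 0.0959] sh [0.0604 0.032 ] closeaxis deg from shelf y -90.1 F [-0.5 -5.9 -0.4] w 0.0294710136544912
```

Request:
carry_out:
  offset:
    - [-0.02,0.2,0]
    - [-0.02,0.2,0]
  roll: [0,0]
  jaw: [0.35,0.35]

```text
clock: 14.52
eef_pos: [0.616, 0.0098, 0.0961]
eef_rot: [0.003, 0.682, 0.731, -0.002]
force: [0.1, -23.8, -0.2]
gripper_width: 0.0298
gripper_force: 0.0
```

Request:
carry_out:
  offset:
    - [-0.02,0.2,0]
    - [0,0,0]
  roll: [0,0]
  jaw: [0.35,0.35]

```text
clock: 14.78
eef_pos: [0.6159, 0.0097, 0.0962]
eef_rot: [0.004, 0.682, 0.731, -0.003]
force: [0.4, -25.1, -1.1]
gripper_width: 0.0304
gripper_force: 0.0
```

Request:
carry_out:
  offset:
    - [-0.02,0.2,0]
    - [0,0,0]
  roll: [0,0]
  jaw: [0.35,0.35]

```text
clock: 15.02
eef_pos: [0.616, 0.0097, 0.0964]
eef_rot: [0.005, 0.682, 0.731, -0.005]
force: [1.4, -32.6, -1.2]
gripper_width: 0.0299
gripper_force: 0.0
```

```bash
python3 -c "
from h import *
st()"
```

```text
t 15.03 pos [0.616  0.0097 0.0964] sh [0.0604 0.0326] closeaxis deg from shelf y -90.1 F [  1.4 -32.6  -1.2] w 0.029898717751114724
```

Request:
carry_out:
  offset:
    - [0.14,-2.2,0]
    - [0,0,5]
    - [0,0,5]
    - [-1,0.6,0]
    - [-1,0.6,0]
  roll: [0,0,0,10,10]
  jaw: [0.35,0.35,0.35,0.3,0.24]

```text
clock: 15.65
eef_pos: [0.597, 0.0084, 0.1974]
eef_rot: [0.001, 0.543, 0.84, 0.002]
force: [-0.1, -0.2, 0.1]
gripper_width: 0.0207
gripper_force: 0.0
```

Request:
carry_out:
  offset:
    - [-1.5,0.8,0]
    - [-1.5,0.8,0]
    - [-1.5,0.8,0]
    - [-1.5,0.8,0]
    - [-1.4,0.8,0]
  roll: [10,10,10,10,10]
  jaw: [0.24,0.24,0.24,0.24,0.24]

```text
clock: 16.27
eef_pos: [0.5221, 0.0486, 0.1961]
eef_rot: [-0.0, 0.137, 0.991, 0.001]
force: [-0.1, 0.1, 0.8]
gripper_width: 0.0205
gripper_force: 0.0
```

Request:
carry_out:
  offset:
    - [0,0,0]
    - [0,0,0]
    - [0,0,0]
  roll: [10,10,0]
  jaw: [0.24,0.24,0.24]

```text
clock: 16.65
eef_pos: [0.5226, 0.0482, 0.1961]
eef_rot: [0.0, -0.033, 0.999, 0.001]
force: [-0.3, 0.6, 0.6]
gripper_width: 0.0205
gripper_force: 0.0
```

```bash
python3 -c "
from h import *
st()
im=arm.capture('side');cv2.imwrite('pics/s4.png',cv2.resize(im[120:260,270:450],None,fx=4,fy=4)[...,::-1])"
```

```text
t 16.65 pos [0.5226 0.0482 0.1961] sh [-0.03    0.0775] closeaxis deg from shelf y -0.2 F [-0.3  0.6  0.6] w 0.020530858320104005
```

View pics/s4.png

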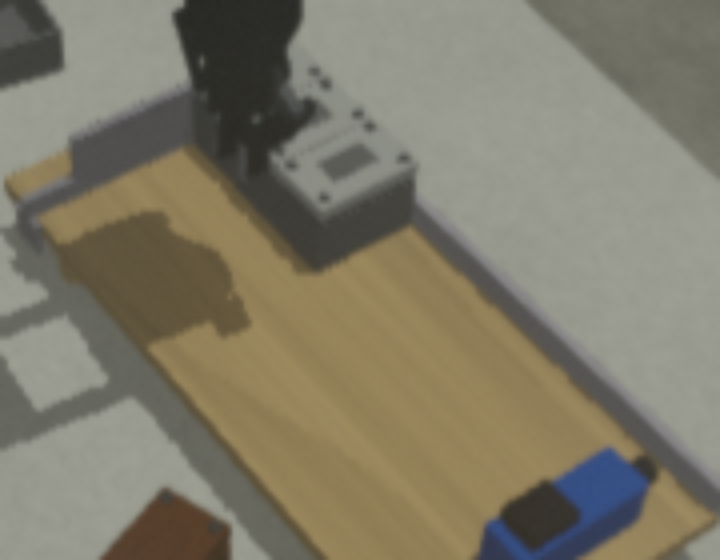

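The row is flush, tight and against the plate. I'll press each box back at its front.

Request:
carry_out:
  offset:
    - [0.04,-0.6,-5]
    - [0,0,-5]
    - [0,0,0]
    - [1.5,0.1,0]
    - [1.5,0.1,0]
  roll: [0.2,0,0,0,0]
  jaw: [0.24,0.24,0.24,0.24,0.24]

```text
clock: 17.32
eef_pos: [0.5564, 0.0436, 0.0991]
eef_rot: [0.003, -0.036, 0.999, -0.0]
force: [0.2, 0.1, 0.6]
gripper_width: 0.0206
gripper_force: 0.0
```

Request:
carry_out:
  offset:
    - [0.3,0.02,0]
    - [0.2,0.01,0]
    - [0.2,0.01,0]
    - [0,0,0]
  roll: [0,0,0,0]
  jaw: [0.24,0.24,0.24,0.24]

```text
clock: 17.82
eef_pos: [0.5593, 0.0438, 0.0956]
eef_rot: [-0.001, -0.036, 0.999, -0.0]
force: [-3.2, -0.4, 2.3]
gripper_width: 0.0208
gripper_force: 0.0
```

```bash
python3 -c "
from h import *
st()"
```

```text
t 17.82 pos [0.5593 0.0438 0.0956] sh [0.0063 0.0706] closeaxis deg from shelf y 0.1 F [-3.2 -0.4  2.3] w 0.02084074594661343
```

Request:
carry_out:
  offset:
    - [0.2,0.01,0]
    - [0,0,0]
    - [-1.7,-0.12,0]
    - [-0.39,5.59,0]
    - [0,0,0]
  roll: [0,0,0,0,0]
  jaw: [0.24,0.24,0.24,0.24,0.24]

```text
clock: 18.45
eef_pos: [0.5412, 0.1009, 0.0961]
eef_rot: [0.001, -0.038, 0.999, 0.0]
force: [-0.3, -0.0, -0.3]
gripper_width: 0.0205
gripper_force: 0.0
```

Request:
carry_out:
  offset:
    - [1.2,0.08,0]
    - [0.3,0.02,0]
    - [0.2,0.01,0]
    - [0.1,0.01,0]
    - [0,0,0]
  roll: [0,0,0,0,0]
  jaw: [0.24,0.24,0.24,0.24,0.24]

```text
clock: 19.08
eef_pos: [0.5557, 0.0986, 0.0943]
eef_rot: [-0.005, -0.035, 0.999, -0.0]
force: [-14.6, -1.5, 6.5]
gripper_width: 0.021
gripper_force: 0.0
```

```bash
python3 -c "
from h import *
st()"
```

```text
t 19.07 pos [0.5557 0.0986 0.0943] sh [0.0065 0.1254] closeaxis deg from shelf y 0.0 F [-14.6  -1.5   6.5] w 0.020975855098779108
```

Request:
carry_out:
  offset:
    - [-1.7,-0.12,0]
    - [-0.19,2.7,0]
    - [-0.19,2.7,0]
    - [0,0,0]
    - [0,0,0]
  roll: [0,0,0,0,0]
  jaw: [0.15,0.15,0.15,0.15,0.15]

```text
clock: 19.7
eef_pos: [0.5388, 0.1517, 0.0957]
eef_rot: [0.0, -0.036, 0.999, -0.0]
force: [-0.2, -0.3, 0.2]
gripper_width: 0.0129
gripper_force: 0.0
```

Request:
carry_out:
  offset:
    - [1.2,0.08,0]
    - [0.3,0.02,0]
    - [0.2,0.01,0]
    - [0.1,0.01,0]
    - [0,0,0]
  roll: [0,0,0,0,0]
  jaw: [0.15,0.15,0.15,0.15,0.15]

```text
clock: 20.32
eef_pos: [0.552, 0.1527, 0.0942]
eef_rot: [-0.007, -0.035, 0.999, -0.001]
force: [-18.3, -3.4, 7.3]
gripper_width: 0.0126
gripper_force: 0.0
```

```bash
python3 -c "
from h import *
st()"
```

```text
t 20.32 pos [0.552  0.1527 0.0942] sh [0.0065 0.1797] closeaxis deg from shelf y 0.0 F [-18.3  -3.4   7.3] w 0.012617126691128017
```

All three are pressed home at the same depth. I'll retreat, raise the arm clear and check.

Request:
carry_out:
  offset:
    - [-2,-0.14,0]
    - [-2,0,4]
    - [-2,0,6]
    - [-2,4,4]
    - [-1,6,0]
  roll: [0,0,0,0,0]
  jaw: [0.15,0.15,0.15,0.15,0.15]

```text
clock: 20.95
eef_pos: [0.4692, 0.2531, 0.2411]
eef_rot: [0.005, -0.034, 0.999, 0.002]
force: [0.7, -0.3, -0.8]
gripper_width: 0.013
gripper_force: 0.0
```

Request:
carry_out:
  offset:
    - [-2,6,0]
    - [-2,6,0]
    - [-2,6,0]
    - [-2,6,0]
    - [0,0,0]
  roll: [0,0,0,0,0]
  jaw: [0.15,0.15,0.15,0.15,0.15]

```text
clock: 21.58
eef_pos: [0.3865, 0.4928, 0.2348]
eef_rot: [-0.0, -0.038, 0.999, 0.0]
force: [1.0, -0.9, 0.2]
gripper_width: 0.0128
gripper_force: 0.0
```

```bash
python3 -c "
from h import *
st()
a=arm.capture('top');b=arm.capture('side')
o=ortho('top',a,.13,.46,.7,-.2,.25,1.7);s=cv2.resize(b[125:225,265:445],None,fx=4.25,fy=3)[:, :765]
cv2.imwrite('pics/fin.png',np.vstack([o[:290],s])[...,::-1])"
```

```text
t 21.57 pos [0.3865 0.4928 0.2348] sh [-0.1348  0.5305] closeaxis deg from shelf y 0.4 F [ 1.  -0.9  0.2] w 0.01278384826440644
```

View pics/fin.png

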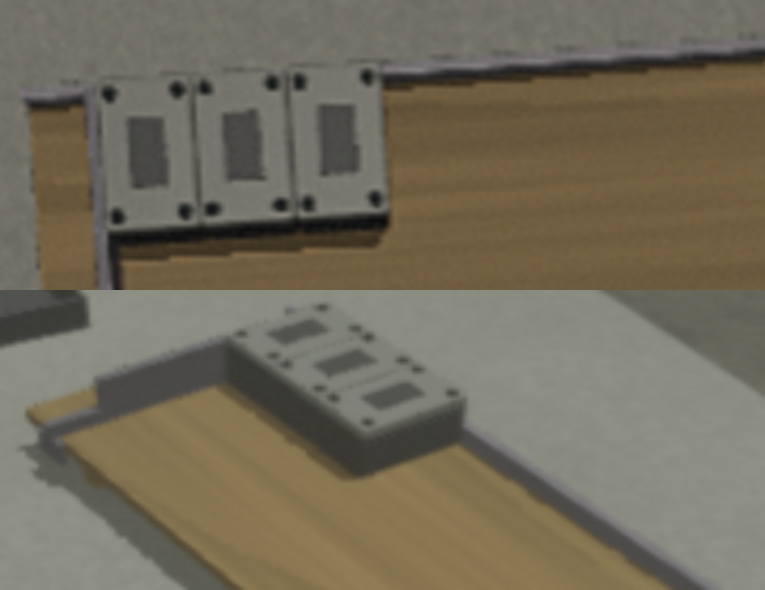

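The picture shows a tight, square row from column 100 to 385, against the plate (column 98) and the rail. I'm handing it in.

```bash
python3 -c "
from bench import arm
print(arm.hand_in())"
```

```text
the job is handed in; nothing more can be done
None
```

The three boxes now stand square in one tight row against the rear rail, with the first against the end plate; the gauge, cup and tray were not touched, and the job was handed in at about 22 s of the 64 s allowed.

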